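# Put pharmacy stock away into picking bins

## Task

Put this mixed delivery away: stand the loose nozzle bottle, the loose jar and the carton from the steel holder upright on the floor of the blue bin that already holds one of the same kind, the carton crosswise in its bin like the one already there. Set everything down without dropping it, and leave the items already in the bins, the tape roll, the stamp, the cup and the terminal where they are.

Things in the scene. Friction and masses are not known exactly. Their poses are not given: they have to be found in the camera images.
- bottle_a: White plastic nozzle bottle, standing upright: round body 44 mm in diameter and 76 mm high, shoulder to 86 mm, a thin pointed nozzle up to 112 mm. Origin at the centre of its underside, z up its axis. Grip the body, best 55 to 65 mm up. To be put away.
- jar_a: White plastic screw-top jar, standing upright: 62 mm in diameter, 74 mm high (slight groove at 52 to 56 mm). Origin at the centre of its underside, z up. To be put away.
- carton_a: Plain white carton, standing upright: 64 mm wide along its x, 36 mm thick along its y, 80 mm high. Origin at the centre of its underside. To be put away. At first in the steel holder, whose plates cover its broad faces: only its narrow ends can be gripped there. Crosswise in a bin its ends come within 10 mm of the side walls, no room for fingers: there it must be held by its broad faces.
- rack: Fixed steel carton holder: base 44 (x) by 60 (y) by 4 mm, and two upright plates 44 mm long, 3 mm thick, up to 84 mm above the table, 42 mm apart inside; open at its x ends and top. The carton stands on the base, its x along the holder's x, ends 10 mm proud of the plates. Origin: centre of the underside.
- bin_bottles: Blue open picking bin, fixed; the three are alike, in any order. Origin: centre of its underside; x along it, low front at -x. Inside x -115 to 115, y -42 to 42 mm, floor top 4 mm up; walls 4 mm thick, back and sides 100 mm high, front 45 mm (sides slope down to it over the front 29 mm). This one already holds a nozzle bottle.
- bin_jars: Blue open picking bin, fixed; the three are alike, in any order. Origin: centre of its underside; x along it, low front at -x. Inside x -115 to 115, y -42 to 42 mm, floor top 4 mm up; walls 4 mm thick, back and sides 100 mm high, front 45 mm (sides slope down to it over the front 29 mm). This one already holds a jar.
- bin_cartons: Blue open picking bin, fixed; the three are alike, in any order. Origin: centre of its underside; x along it, low front at -x. Inside x -115 to 115, y -42 to 42 mm, floor top 4 mm up; walls 4 mm thick, back and sides 100 mm high, front 45 mm (sides slope down to it over the front 29 mm). This one already holds a carton standing crosswise.
- bottle_sample: White plastic nozzle bottle, standing upright: round body 44 mm in diameter and 76 mm high, shoulder to 86 mm, a thin pointed nozzle up to 112 mm. Origin at the centre of its underside, z up its axis. Grip the body, best 55 to 65 mm up. Already in its bin, near its back end, where it is to stay.
- jar_sample: White plastic screw-top jar, standing upright: 62 mm in diameter, 74 mm high (slight groove at 52 to 56 mm). Origin at the centre of its underside, z up. Already in its bin, near its back end, where it is to stay.
- carton_sample: Plain white carton, standing upright: 64 mm wide along its x, 36 mm thick along its y, 80 mm high. Origin at the centre of its underside. Already in its bin, crosswise (its x along the bin's y), near its back end, where it is to stay.
- tape: Roll of packing tape lying flat, 90 mm outside diameter, 72 mm hole, 48 mm high. Origin at the centre of its underside. Not to be moved.
- cup: Blue drinking cup without handle, standing upright, 72 mm in diameter, 85 mm high. Origin at the centre of its underside. Not to be moved.
- stamp: Hand stamp: black base 60 by 34 by 20 mm with a wooden knob up to 62 mm. Origin at the centre of its underside. Not to be moved.
- terminal: Black hand-held stock terminal lying flat, 62 by 130 by 22 mm. Origin at the centre of its underside. Not to be moved.
Mind the look-alikes: they are no part of the job. Leave any orange or yellow look-alike of the jar_a alone. Leave any turquoise look-alike of the carton_sample alone.

How it is judged:
By the outcome, as a careful person would: the job done as asked, in the order asked, and still so for the second after the job is handed in, with the robot touching nothing.
It also fails if it takes over 72 s, if anything falls off the work surface, if the arm or the gripper's body presses on something with over 40 N, if the wrist force passes 120 N, or if a joint passes its speed limit or range.

## Robot

A 6-joint arm with a two-finger parallel gripper is mounted at the origin on the work surface. World frame = base frame: x ahead of the robot, y to its left, z up, the work surface at z = 0. Lengths are in mm, angles in degrees, forces in N, time in s.
With the tool pointing down it reaches from about 300 to 850 mm from the base axis. Payload 4.2 kg.
Tool frame: the origin (TCP) lies midway between the tips of the shut fingers; the grasp point (between the pads) lies 19 mm behind it; z points along the fingers, y is the line along which they close (so a half turn about z gives the same grasp; the last joint's range is limited). The gripper opens to 91 mm and grips with 3 to 60 N. Pads are 32 mm wide; open, the fingers measure 118 mm over their backs; the gripper's body (76 mm by 178 mm) begins 60 mm behind the grasp point.
Start: joints at [74.656, 18.312, 89.639, -0, 72.044, -1.146], TCP at [141.033, 557.452, 213.976] pointing down, gripper open.
Joint ranges: [-177.97, 177.97], [-48.28, 115.42], [12.27, 149.76], [-77.06, 257.06], [2.81, 150.46], [-146.56, 146.56]. Speed limits (degrees/s): [147.25, 147.25, 180, 180, 180, 180].

## Interface

Orientations are given as [roll, pitch, yaw] about the fixed x, y, z axes, in that order (R = Rz(yaw) Ry(pitch) Rx(roll)).
In Python, from workcell import env gives the robot as it stands.
- The arm moves only by the tool send_rows, never from a script. Its argument "steps" is a list that holds one entry, the list of rows, each a list of 5 numbers: the shift along the tool's x, y, z scaled (see below), then the turn about the tool's z scaled (see below), then the opening, from 0 (shut) to 1 (fully open). In form: [[[dx, dy, dz, yaw, fingers], ...]]. A call has 1 to 5 rows; each row shifts and turns the commanded pose from where the row before left it, along the tool's axes as they then stand; what a row does not reach is not made up. The controller multiplies each number of a shift by 0.04 m and each number of a turn by 0.12 rad. A row lasts 1/12 s, in which the tool goes at most 41.7 mm and 7.16 degrees, less where a joint would pass 70% of its speed; a pose out of reach is approached as far as the arm can. A call with a number of a shift or a turn outside -1 to 1 is refused whole. A call with a gripper value outside its range is refused whole. The fingers move at their own pace and stop on an object; "squeeze" is the grip in N (left out, the last holds). Time passes only in rows, so rows that do not move let the fingers close. It gives the time, the measured TCP pose, the force, the opening and the grip force at its end, in the units of the state.
- env.state(): the state, without advancing time (a new reading comes with each control period).
- env.grab_frame(name): name is "scene" or "top" or "wrist"; returns a dict with "pixels" (384x512x3 uint8, red, green, blue), "depth" (384x512 float32, mm along the optical axis (not along the pixel's ray), 0 where there is no reading), "intrinsics" (3x3 intrinsics, pixels), "dist" ([k1, k2, p1, p2, k3] as OpenCV has them; the pictures are not rectified), "cam_to_world" (4x4, takes a point from camera to world coordinates). Camera axes: x right, y down, z forward; pixel columns grow to the right and rows downward; lengths in mm; the calibration is good to about 2 mm. A picture is of the moment at which its call begins.
- env.job_done(): hands the job in; it is judged then, once.
The state is a dict: "time_s": time; "qpos": joint angles; "qvel": joint speeds; "effort": joint torques, N m; "ee_pos": TCP position; "ee_rot": TCP orientation; "force": force on the tool from outside, world axes, zero at the start; "torque": the same for the moment, N m; "gripper_width": finger opening in mm; "gripper_force": force on a finger pad.
Only numpy, scipy, OpenCV 4.12 (cv2) and the standard library are available. Lean on these libraries where they do the work, as an engineer would, in place of code of your own. Each camera call takes 0.05 s, during which the arm holds its last target. There are 200 camera calls.

## Working session

There is one attempt and no reset: what is moved stays moved. The work goes in short steps, Python scripts to look and compute and a tool call to move; the robot and the scene stay as the last step left them, time stands still between calls to the robot, and variables do not carry over. Pictures are saved under pics/ and viewed, at most 10 in all, crops included, and the job is handed in when it is done.

Besides the shell and the picture viewer there is one more tool, called after "Call:" as a command line: name --argument value ..., lists and objects as JSON in quotes. send_rows: Moves the arm, as the interface text tells. Shifts and turns lie within -1 to 1; 1 stands for 0.04 m of shift or 0.12 rad of turn. Its arguments: {"type":"object","properties":{"steps":{"type":"array"},"squeeze":{"type":"number"}},"required":["steps"]}

```bash
mkdir -p pics; ls; cat > h.py <<'E'
import numpy as np, cv2
from workcell import env
def grab(n):
    f=env.grab_frame(n); return f
def save(f,name,crop=None,s=1):
    p=f["pixels"]
    if crop: p=p[crop[1]:crop[3],crop[0]:crop[2]]
    p=cv2.resize(p,None,fx=s,fy=s,interpolation=cv2.INTER_CUBIC)
    cv2.imwrite("pics/"+name,p[:,:,::-1])
def ray(f,uv):
    n=cv2.undistortPoints(np.array(uv,float).reshape(-1,1,2),f["intrinsics"],np.array(f["dist"],float)).reshape(-1,2)
    d=np.c_[n,np.ones(len(n))]; T=f["cam_to_world"]
    return T[:3,3],d@T[:3,:3].T
def onz(f,uv,z):
    o,d=ray(f,uv); return o+d*((z-o[2])/d[:,2])[:,None]
def cloud(f):
    h,w=f["depth"].shape
    u,v=np.meshgrid(np.arange(w),np.arange(h))
    o,d=ray(f,np.c_[u.ravel(),v.ravel()])
    return (o+d*f["depth"].reshape(-1,1)).reshape(h,w,3)
E
python3 - <<'E'
from h import *
import pickle
t=grab("top");s=grab("scene")
pickle.dump((t,s),open("f0.pkl","wb"))
p=np.hstack([t["pixels"],s["pixels"]])
cv2.imwrite("pics/top.png",cv2.resize(t["pixels"],None,fx=1.5,fy=1.5)[:,:,::-1])
cv2.imwrite("pics/scene.png",cv2.resize(s["pixels"],None,fx=1.5,fy=1.5)[:,:,::-1])
print(t["cam_to_world"],s["cam_to_world"],t["intrinsics"]);print(env.state())
E
```

```text
pics
[[ 1.94304348e-02 -9.88021960e-01  1.53085153e-01  3.99699317e+02]
 [-9.99690731e-01 -2.15759333e-02 -1.23661265e-02 -2.08724656e+01]
 [ 1.55209596e-02 -1.52797529e-01 -9.88135626e-01  9.08019405e+02]
 [ 0.00000000e+00  0.00000000e+00  0.00000000e+00  1.00000000e+00]] [[ 7.53078703e-01  5.02844053e-01 -4.24288021e-01  1.09359687e+03]
 [ 6.57833311e-01 -5.64398371e-01  4.98708146e-01 -7.27282526e+02]
 [ 1.13049575e-02 -6.54677277e-01 -7.55823961e-01  1.11884351e+03]
 [ 0.00000000e+00  0.00000000e+00  0.00000000e+00  1.00000000e+00]] [[401.03695392   0.         256.18707931]
 [  0.         401.03695392 181.0578612 ]
 [  0.           0.           1.        ]]
{'time_s': 0.1, 'qpos': array([ 7.46566684e+01,  1.83492822e+01,  8.96982998e+01, -4.48898830e-04,
        7.20419643e+01, -1.14636036e+00]), 'qvel': array([-0.02798956, -0.0004409 , -0.21880624,  0.10466265,  0.03186921,
        0.1190805 ]), 'effort': array([-5.57811945e-04, -4.13328552e+01, -2.32509470e+01,  7.28065870e-02,
        4.21718939e-02, -3.99474698e-05]), 'ee_pos': array([140.9146703 , 557.02291916, 213.19882452]), 'ee_rot': array([-1.79910463e+02, -1.36477109e-03,  1.65803166e+02]), 'force': array([ 0.24714416, -0.39434079, -0.37177633]), 'torque': array([0.01316773, 0.00636735, 0.03363825]), 'gripper_force': 0.0, 'gripper_width': 91.05839689588313}
```

View pics/top.png

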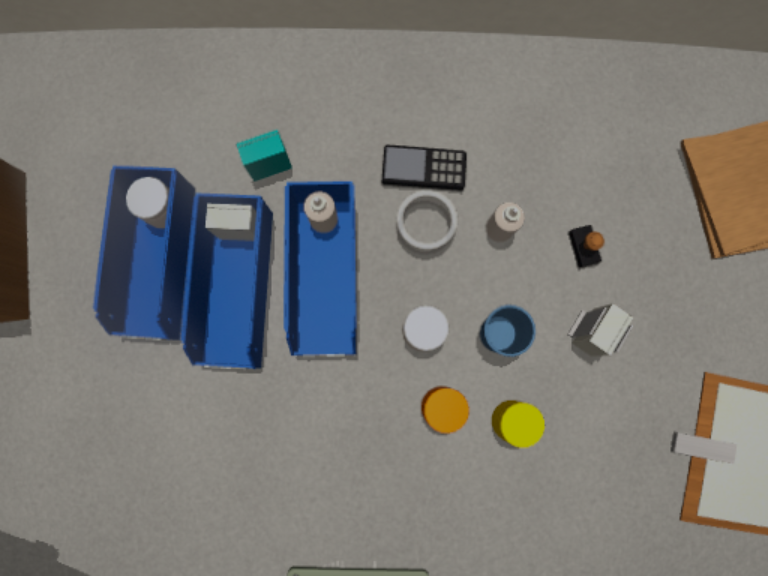

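View pics/scene.png

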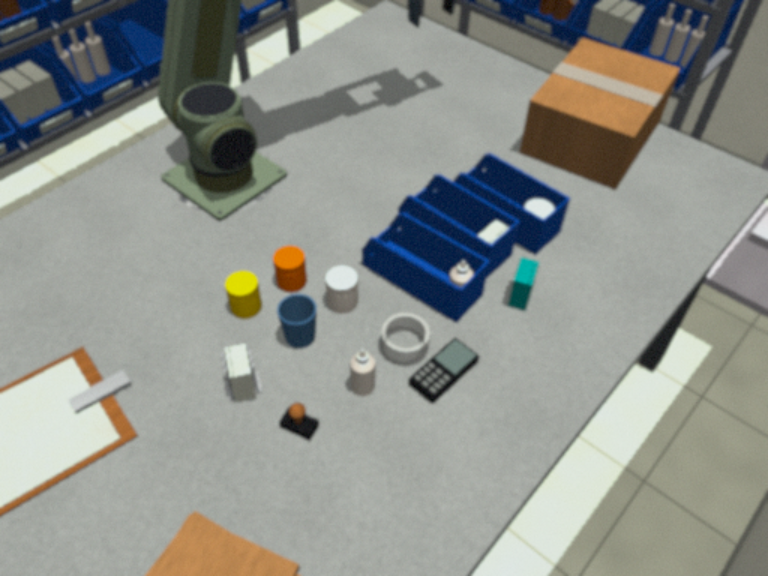

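The top view (1.5x pixels) shows these candidates:
- **Bottle:** loose at (509,218). The sample is in the right bin at (319,208).
- **Jar:** white, loose at (426,329). The look-alikes are orange (446,410) and yellow (522,425), and the sample is in the left bin at (148,198).
- **Carton:** white, in the steel holder at (606,330). The turquoise look-alike is at (264,156), and the sample is in the middle bin at (230,220).

By the description I choose the white loose ones. I'll measure them next and check the choice in one close crop.

```bash
python3 - <<'E'
from h import *
import pickle
t,s=pickle.load(open("f0.pkl","rb"))
C=cloud(t); px=t["pixels"]; hsv=cv2.cvtColor(px,cv2.COLOR_RGB2HSV)
Z=C[...,2]; print("table z", np.median(Z[250:300,200:260]), (t["depth"]==0).mean())
def around(u,v,r,zlo,zhi,m=None):
    k=np.zeros(Z.shape,bool); k[int(v-r):int(v+r),int(u-r):int(u+r)]=1
    k&=(Z>zlo)&(Z<zhi)
    if m is not None:k&=m
    return C[k]
for n,u,v,lo,hi in [("jar",284,219,66,82),("bottle",339,145,60,90),("bottlenoz",339,145,98,120),("bsamp",213,139,70,95),("jsamp",99,132,70,86),("csamp",153,146,76,92),("turq",176,104,70,90),("tape",285,147,38,55),("cup",339,220,78,92),("carton",404,220,78,90),("stamp",391,164,10,70),("term",283,111,10,30)]:
    P=around(u,v,26,lo,hi)
    if len(P)<5: print(n,len(P));continue
    r=cv2.minAreaRect(P[:,:2].astype(np.float32))
    c,R=cv2.minEnclosingCircle(P[:,:2].astype(np.float32))
    print(n,len(P),"med z",Z.dtype and np.round(np.median(P[:,2]),1),"rect",np.round(r[0],1),np.round(r[1],1),round(r[2],1),"circ",np.round(c,1),round(R,1))
blue=(hsv[...,0]>105)&(hsv[...,0]<125)&(hsv[...,1]>150)
m=(blue&(Z>20)).astype(np.uint8); m[:,245:]=0
for lo,hi in [(80,112)]:
  k=(blue&(Z>lo)&(Z<hi)).astype(np.uint8);k[:,245:]=0
  n,L,st,ce=cv2.connectedComponentsWithStats(k,connectivity=8)
  for i in range(1,n):
    if st[i,4]>40:
      P=C[L==i];r=cv2.minAreaRect(P[:,:2].astype(np.float32)); print(st[i],np.round(P[:,2].max()),np.round(r[0],1),np.round(r[1],1),round(r[2],1))
# rim corners by pixel rays: bins back corners & front
save(t,"crop.png",(265,120,440,300),4)
E
```

```text
table z 0.537970393654291 0.004119873046875
jar 661 med z 74.7 rect [452.6 -90.7] [58.4 58.6] 1.3 circ [452.8 -91. ] 30.6
bottle 266 med z 80.6 rect [ 611.4 -207.2] [41.3 42.1] 43.6 circ [ 611.9 -207.9] 22.2
bottlenoz 50 med z 100.8 rect [ 611.6 -207.9] [16.2 17.9] 46.2 circ [ 611.9 -207.7] 9.7
bsamp 458 med z 84.4 rect [604.6  62. ] [85.4 82.7] 2.4 circ [604.  62.] 59.0
jsamp 911 med z 78.2 rect [619.1 315.2] [92.3 95.8] 88.9 circ [619.1 315.4] 66.2
csamp 715 med z 84.3 rect [585.1 189. ] [86.3 92.5] 0.3 circ [585.1 189.4] 62.5
turq 501 med z 80.5 rect [678. 139.] [102.8  63.4] 25.2 circ [678.  138.5] 59.7
tape 513 med z 48.3 rect [611.9 -92.8] [88.1 86.8] 0.6 circ [612.2 -93. ] 45.1
cup 252 med z 85.2 rect [ 449.8 -204.3] [70.2 71.2] 0.7 circ [ 450.7 -204.8] 36.3
carton 621 med z 84.8 rect [ 453.6 -349.6] [49.  66.1] 58.9 circ [ 453.9 -348.8] 36.0
stamp 463 med z 21.8 rect [ 584.7 -339.3] [61.2 34.7] 14.3 circ [ 584.9 -339. ] 33.3
term 1431 med z 23.2 rect [688.6 -90.1] [ 96.1 119. ] 0.7 circ [702.7 -89.9] 68.1
[ 88 112  29 107 472] 105.0 [561.3 277. ] [228.8  58.7] 12.9
[190 121  47 108 882] 105.0 [539.8  57.6] [221.1  95.6] 2.7
[121 130  12 104 494] 105.0 [520.4 237.8] [  9.4 214.6] 89.0
[154 130  22 109 448] 103.0 [519.9 148.4] [225.4  41.8] 8.1
[ 63 157   7  49  79] 103.0 [516.7 364.2] [  5.5 101.1] 89.6
```

View pics/crop.png

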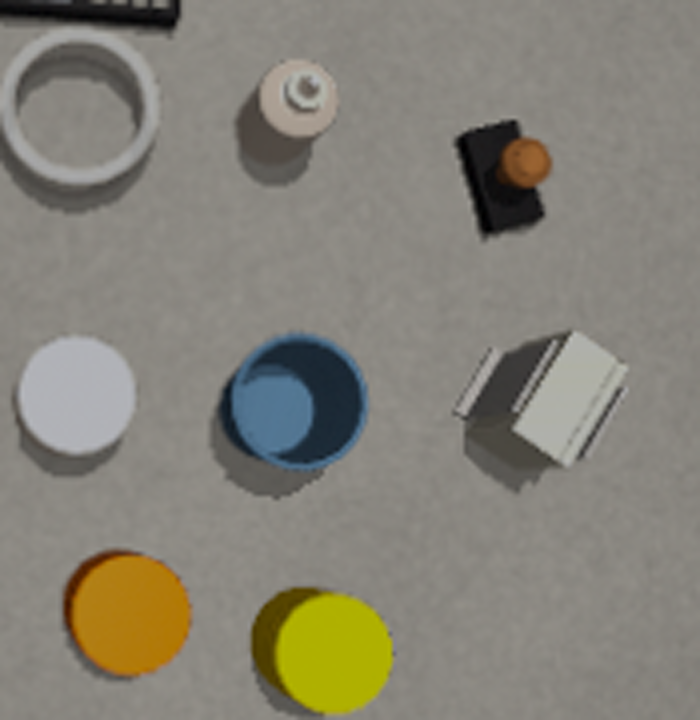

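The crop confirms the choice: the loose white bottle is at (300,98), the white jar at (76,395) and the carton in its holder at (570,398). Next I'll fit the bins and samples.

```bash
python3 - <<'E'
from h import *
import pickle
t,s=pickle.load(open("f0.pkl","rb"))
C=cloud(t); hsv=cv2.cvtColor(t["pixels"],cv2.COLOR_RGB2HSV); Z=C[...,2]
blue=(hsv[...,0]>100)&(hsv[...,0]<130)&(hsv[...,1]>130)
rim=blue&(Z>96)&(Z<106); P=C[rim]; P=P[(P[:,1]>0)]
f45=C[blue&(Z>40)&(Z<50)]
for n,yl,yr in [("bott",105,18),("cart",238,148),("jars",364,277)]:
    L=[]
    for y0 in (yl,yr):
        q=P[(abs(P[:,1]-y0)<22)&(P[:,0]>450)&(P[:,0]<600)]
        b=np.polyfit(q[:,0]-540,q[:,1],1)
        for _ in range(6):
            r=q[:,1]-np.polyval(b,q[:,0]-540); k=abs(r)<max(4,np.std(r)); b=np.polyfit(q[k,0]-540,q[k,1],1)
        L.append(b); print(n,y0,"slope deg",np.round(np.degrees(np.arctan(b[0])),2),"y@540",np.round(b[1],1),k.sum(),len(q))
    a=np.mean([l[0] for l in L]); yc=np.mean([l[1] for l in L]); th=np.arctan(a)
    d=np.array([np.cos(th),np.sin(th)]); nn=np.array([-d[1],d[0]]); o=np.array([540,yc])
    u=(P[:,:2]-o)@d; v=(P[:,:2]-o)@nn; k=abs(v)<30
    ub=u[k&(u>50)]; ff=(f45[:,:2]-o)@d; fv=(f45[:,:2]-o)@nn; fk=ff[(abs(fv)<30)&(ff<-60)]
    back=np.median(ub); front=np.median(fk) if len(fk) else np.nan
    pb=np.percentile(ub,[10,90]); print("  ang",np.degrees(th),"back",back,pb,"front",front,len(fk),"len",back-front,"(234)")
    c=o+d*(back+front)/2; print("  centre",np.round(c,1))
    I=((C[...,:2]-c)@d); J=((C[...,:2]-c)@nn)
    w=(hsv[...,1]<90)&(hsv[...,2]>110)&(abs(I)<113)&(abs(J)<42)&(Z>68)
    Q=np.c_[I[w],J[w],Z[w]]; r=cv2.minAreaRect(Q[:,:2].astype(np.float32))
    print("  sample in bin",len(Q),np.round(r[0],1),np.round(r[1],1),round(r[2],1),np.median(Q[:,2]))
# carton top white only
w=(hsv[...,1]<60)&(hsv[...,2]>150)&(Z>80)&(Z<90)&(abs(C[...,0]-453)<50)&(abs(C[...,1]+350)<50)
r=cv2.minAreaRect(C[w][:,:2].astype(np.float32));print(w.sum(),r)
E
```

```text
bott 105 slope deg 1.91 y@540 103.0 243 243
bott 18 slope deg 1.61 y@540 12.7 217 217
  ang 1.7622299050094121 back 107.62121300021218 [106.10211983 110.11816989] front -124.9841549968825 57 len 232.60536799709467 (234)
  centre [531.3  57.6]
  sample in bin 299 [88.   3.1] [42.  40.6] 0.7 86.9679983058113
cart 238 slope deg -1.28 y@540 237.0 243 250
cart 148 slope deg -1.71 y@540 146.7 260 261
  ang -1.4956515924762714 back 87.68070119460245 [86.5113131  88.62990288] front -145.52910934316168 43 len 233.20981053776413 (234)
  centre [511.1 192.6]
  sample in bin 488 [91.   1.9] [35.7 63.9] 0.1 84.37655921077209
jars 364 slope deg -1.62 y@540 363.9 147 147
jars 277 slope deg -2.07 y@540 273.7 253 263
  ang -1.8475260342796056 back 126.1693995533748 [125.07678598 127.30144517] front -106.54162187042455 25 len 232.71102142379937 (234)
  centre [549.8 318.5]
  sample in bin 588 [80.7 -0.3] [60.1 59.9] 77.4 78.27102925634551
485 ((453.9496765136719, -351.0625305175781), (46.84943771362305, 64.00347137451172), 59.00310134887695)
```

```bash
cat > plan.py <<'E'
import sys, numpy as np
from workcell import env
# usage: plan.py x y z yaw [maxstep_mm]  -> rows in tool axes and units
def plan(p,yaw,goal,gyaw,mx=39.,my=6.6):
    goal=np.array(goal,float); dyaw=(gyaw-yaw+180)%360-180
    n=max(1,int(np.ceil(max(np.linalg.norm(goal-p)/mx,abs(dyaw)/my))))
    out=[]; p0=p.copy(); y0=yaw
    for i in range(1,n+1):
        t=p0+(goal-p0)*i/n; c,s=np.cos(np.radians(yaw)),np.sin(np.radians(yaw))
        R=np.array([[c,s,0],[s,-c,0],[0,0,-1]])
        a=np.round(R.T@(t-p)/40,2); w=np.round(-np.radians(y0+dyaw*i/n-yaw)/.12,2)
        out.append([*a,w]); p=p+R@a*40; yaw-=np.degrees(w*.12)
    return out,p,yaw
if __name__=="__main__":
    s=env.state(); p=np.array(s["ee_pos"]); yaw=s["ee_rot"][2]
    for a in sys.argv[1:]:
        v=[float(x) for x in a.split(",")]
        o,p,yaw=plan(p,yaw,v[:3],v[3])
        print("->",np.round(p,1),round(yaw,1))
        for r in o: print([float(x)+0. for x in r])
    print("f",np.round(s["force"],1),"w",round(s["gripper_width"],1))
E
python3 plan.py 611.5,-207.7,165,92 611.5,-207.7,41,92
```

```text
-> [ 611.7 -207.6  165.2] 92.0
[-0.67, -0.65, 0.05, 0.45]
[-0.71, -0.62, 0.05, 0.44]
[-0.73, -0.57, 0.05, 0.45]
[-0.77, -0.54, 0.05, 0.45]
[-0.79, -0.49, 0.05, 0.45]
[-0.82, -0.45, 0.05, 0.44]
[-0.84, -0.41, 0.05, 0.45]
[-0.87, -0.36, 0.05, 0.45]
[-0.88, -0.32, 0.05, 0.45]
[-0.9, -0.26, 0.05, 0.44]
[-0.91, -0.22, 0.05, 0.45]
[-0.92, -0.17, 0.05, 0.45]
[-0.92, -0.12, 0.05, 0.44]
[-0.94, -0.07, 0.05, 0.45]
[-0.93, -0.01, 0.05, 0.45]
[-0.94, 0.03, 0.05, 0.45]
[-0.93, 0.08, 0.05, 0.44]
[-0.92, 0.13, 0.05, 0.45]
[-0.92, 0.18, 0.05, 0.45]
[-0.91, 0.23, 0.05, 0.45]
[-0.89, 0.28, 0.05, 0.44]
[-0.88, 0.33, 0.05, 0.45]
[-0.86, 0.37, 0.05, 0.45]
[-0.83, 0.42, 0.05, 0.44]
-> [ 611.7 -207.6   41.2] 92.0
[0.0, 0.0, 0.78, 0.0]
[0.0, 0.0, 0.77, 0.0]
[0.0, 0.0, 0.78, 0.0]
[0.0, 0.0, 0.77, 0.0]
f [ 0.2 -0.4 -0.4] w 91.1
```

Call:
send_rows --steps '[[[-0.67, -0.65, 0.05, 0.45, 1], [-0.71, -0.62, 0.05, 0.45, 1], [-0.73, -0.57, 0.05, 0.45, 1], [-0.77, -0.54, 0.05, 0.45, 1], [-0.79, -0.49, 0.05, 0.45, 1]]]' --squeeze 20

```text
time_s: 0.52
ee_pos: [239.3, 396.4, 203.5]
ee_rot: [-180.0, 0.0, 150.2]
force: [0.4, 0.7, 0.5]
gripper_width: 91.1
gripper_force: 0.0
```

Call:
send_rows --steps '[[[-0.82, -0.45, 0.05, 0.45, 1], [-0.84, -0.41, 0.05, 0.45, 1], [-0.87, -0.36, 0.05, 0.45, 1], [-0.88, -0.32, 0.05, 0.45, 1], [-0.9, -0.26, 0.05, 0.45, 1]]]'

```text
time_s: 0.93
ee_pos: [337.0, 236.6, 193.7]
ee_rot: [-180.0, -0.0, 134.7]
force: [0.8, -0.3, 0.1]
gripper_width: 91.0
gripper_force: 0.0
```

Call:
send_rows --steps '[[[-0.91, -0.22, 0.05, 0.45, 1], [-0.92, -0.17, 0.05, 0.45, 1], [-0.92, -0.12, 0.05, 0.45, 1], [-0.94, -0.07, 0.05, 0.45, 1], [-0.93, -0.01, 0.05, 0.45, 1]]]'

```text
time_s: 1.35
ee_pos: [434.5, 77.0, 183.7]
ee_rot: [-180.0, -0.0, 119.2]
force: [0.8, 0.7, 0.7]
gripper_width: 91.3
gripper_force: 0.0
```

Call:
send_rows --steps '[[[-0.94, 0.03, 0.05, 0.45, 1], [-0.93, 0.08, 0.05, 0.45, 1], [-0.92, 0.13, 0.05, 0.45, 1], [-0.92, 0.18, 0.05, 0.45, 1], [-0.91, 0.23, 0.05, 0.45, 1]]]'

```text
time_s: 1.77
ee_pos: [531.5, -82.9, 173.5]
ee_rot: [-180.0, -0.0, 103.7]
force: [-0.5, 1.0, -0.1]
gripper_width: 91.5
gripper_force: 0.0
```

Call:
send_rows --steps '[[[-0.89, 0.28, 0.05, 0.45, 1], [-0.88, 0.33, 0.05, 0.45, 1], [-0.86, 0.37, 0.05, 0.45, 1], [-0.83, 0.42, 0.05, 0.4, 1], [0, 0, 0, 0, 1]]]'

```text
time_s: 2.18
ee_pos: [611.5, -214.7, 164.1]
ee_rot: [179.9, 0.2, 91.6]
force: [0.4, 0.0, 0.2]
gripper_width: 91.1
gripper_force: 0.0
```

```bash
python3 - <<'E'
from h import *
f=grab("wrist"); save(f,"w1.png")
C=cloud(f); Z=C[...,2]
for lo,hi in((70,90),(95,115)):
    k=(Z>lo)&(Z<hi)&(np.hypot(C[...,0]-611.5,C[...,1]+207.7)<40); P=C[k]
    c,r=cv2.minEnclosingCircle(P[:,:2].astype(np.float32)); print(len(P),c,r)
E
python3 plan.py 611.5,-207.7,41,92
```

```text
1558 (612.4811401367188, -206.28221130371094) 21.728567123413086
564 (612.5948486328125, -206.622314453125) 10.495792388916016
-> [ 611.5 -207.6   41. ] 92.0
[0.02, 0.01, 0.77, -0.01]
[0.03, 0.02, 0.77, -0.01]
[0.02, 0.01, 0.77, -0.01]
[0.03, 0.01, 0.77, -0.01]
f [0.  1.8 0.7] w 91.3
```

View pics/w1.png

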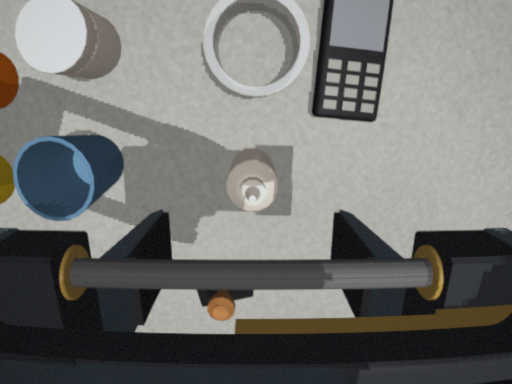

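The wrist view shows the bottle at (252,190), between the open fingers, with the tape at (258,42), the jar at (55,38) and the cup at (70,178) all clear. The close-range measurement agrees, so I'm descending.

Call:
send_rows --steps '[[[0.03, 0.03, 0.77, 0, 1], [0.03, 0.02, 0.77, 0, 1], [0.03, 0.01, 0.77, 0, 1], [0.03, 0.01, 0.77, 0, 1], [0, 0, 0, 0, 1]]]'

```text
time_s: 2.65
ee_pos: [606.3, -201.1, 36.5]
ee_rot: [-179.3, -0.3, 92.0]
force: [-1.3, 0.6, -1.5]
gripper_width: 91.4
gripper_force: 0.0
```

Call:
send_rows --steps '[[[0, 0, 0, 0, 0], [0, 0, 0, 0, 0], [0, 0, 0, 0, 0], [0, 0, 0, 0, 0], [0, 0, 0, 0, 0]]]'

```text
time_s: 3.07
ee_pos: [612.4, -204.3, 44.5]
ee_rot: [179.8, 0.1, 91.9]
force: [1.2, 0.1, 0.2]
gripper_width: 60.9
gripper_force: 0.0
```

Call:
send_rows --steps '[[[0, 0, 0, 0, 0], [0, 0, 0, 0, 0], [0, 0, 0, 0, 0], [0, 0, 0, 0, 0], [0, 0, 0, 0, 0]]]'

```text
time_s: 3.48
ee_pos: [611.8, -204.1, 43.2]
ee_rot: [180.0, 0.0, 91.9]
force: [0.1, 1.3, 3.4]
gripper_width: 43.4
gripper_force: 20.0
```

```bash
python3 -c "
import numpy as np
c=np.array([531.3,57.6]);t=np.radians(1.76);print(c-20*np.array([np.cos(t),np.sin(t)]))"
python3 plan.py 611.5,-205.5,175,92 511.3,57.5,175,91.8 511.3,57.5,46.5,91.8
```

```text
[511.30943509  56.98574071]
-> [ 611.5 -205.3  175.2] 92.0
[-0.01, 0.0, -0.82, 0.0]
[-0.01, 0.0, -0.83, -0.01]
[-0.01, -0.01, -0.82, 0.0]
[0.0, 0.0, -0.83, -0.01]
-> [511.4  57.4 175.2] 91.8
[0.83, -0.28, 0.0, 0.0]
[0.83, -0.29, 0.0, 0.01]
[0.84, -0.28, 0.0, 0.0]
[0.83, -0.29, 0.0, 0.01]
[0.83, -0.28, 0.0, 0.0]
[0.83, -0.29, 0.0, 0.0]
[0.83, -0.28, 0.0, 0.01]
[0.83, -0.29, 0.0, 0.0]
-> [511.4  57.4  46.4] 91.8
[0.0, 0.0, 0.8, 0.0]
[0.0, 0.0, 0.81, 0.0]
[0.0, 0.0, 0.8, 0.0]
[0.0, 0.0, 0.81, 0.0]
f [0.1 1.3 3.4] w 43.4
```

Call:
send_rows --steps '[[[0, 0, -0.5, 0, 0], [0, 0, -0.8, 0, 0], [0, 0, -0.8, 0, 0], [0, 0, -0.8, 0, 0], [0, 0, -0.4, 0, 0]]]'

```text
time_s: 3.9
ee_pos: [612.8, -204.5, 178.5]
ee_rot: [179.7, 0.1, 91.9]
force: [0.2, -0.5, -1.5]
gripper_width: 43.5
gripper_force: 20.0
```

Call:
send_rows --steps '[[[0.5, -0.17, 0, 0, 0], [0.8, -0.28, 0, 0, 0], [0.83, -0.28, 0, 0, 0], [0.83, -0.29, 0, 0, 0], [0.83, -0.28, 0, 0, 0]]]'

```text
time_s: 4.32
ee_pos: [553.2, -53.0, 174.0]
ee_rot: [-179.9, -0.0, 91.8]
force: [-0.6, 1.2, -1.8]
gripper_width: 43.3
gripper_force: 20.0
```

Call:
send_rows --steps '[[[0.83, -0.28, 0, 0, 0], [0.83, -0.29, 0, 0, 0], [0.7, -0.25, 0, 0, 0], [0.4, -0.16, 0, 0, 0], [0.05, 0, 0, 0, 0]]]'

```text
time_s: 4.73
ee_pos: [509.5, 59.4, 174.2]
ee_rot: [-179.9, -0.1, 92.1]
force: [0.5, -0.1, -1.4]
gripper_width: 43.4
gripper_force: 20.0
```

Call:
send_rows --steps '[[[0, 0, 0, 0, 0], [0, 0, 0, 0, 0]]]'

```text
time_s: 4.9
ee_pos: [512.0, 56.2, 174.5]
ee_rot: [-180.0, 0.0, 91.9]
force: [0.3, -0.4, -1.0]
gripper_width: 43.3
gripper_force: 20.0
```

```bash
python3 plan.py 511.3,61,47.5,91.8
python3 - <<'E'
from h import *
import pickle
f=grab("wrist");save(f,"w2.png")
C=cloud(f);st=env.state();print(st["ee_pos"])
E
```

```text
-> [511.4  61.   47.3] 91.8
[0.03, 0.0, 0.79, 0.0]
[0.03, -0.01, 0.8, 0.01]
[0.03, 0.0, 0.79, 0.0]
[0.03, 0.0, 0.8, 0.0]
f [ 0.3 -0.4 -1. ] w 43.3
[512.09199858  55.93733643 174.51378783]
```

View pics/w2.png

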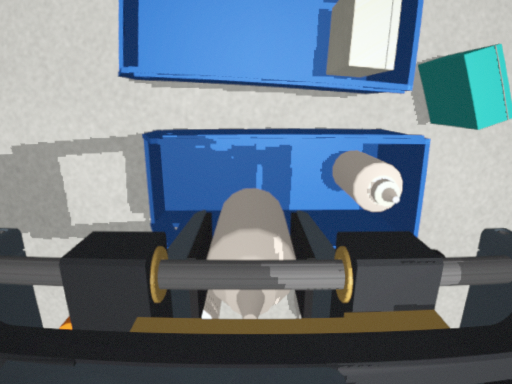

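The bottle is held upright at (252,240), above the bottle bin at (150-425,135-240). The sample, at (370,180), is well clear to the right. Now I'm lowering it.

Call:
send_rows --steps '[[[0.04, 0, 0.6, 0, 0], [0.04, 0, 0.8, 0, 0], [0.02, 0, 0.8, 0, 0], [0.02, 0, 0.5, 0, 0], [0, 0, 0.3, 0, 0]]]'

```text
time_s: 5.37
ee_pos: [510.2, 60.2, 51.8]
ee_rot: [-179.7, 0.0, 91.8]
force: [0.6, -0.8, -1.5]
gripper_width: 43.4
gripper_force: 20.0
```

Call:
send_rows --steps '[[[0, 0, 0.08, 0, 0], [0, 0, 0, 0, 0], [0, 0, 0, 0, 0], [0, 0, 0, 0, 0]]]'

```text
time_s: 5.7
ee_pos: [512.7, 61.3, 52.6]
ee_rot: [179.9, -0.0, 91.9]
force: [0.3, 0.2, -1.4]
gripper_width: 43.5
gripper_force: 20.0
```

Call:
send_rows --steps '[[[0, 0, 0.05, 0, 0], [0, 0, 0.04, 0, 0], [0, 0, 0.02, 0, 0], [0, 0, 0, 0, 0], [0, 0, 0, 0, 0]]]'

```text
time_s: 6.12
ee_pos: [511.5, 61.7, 47.2]
ee_rot: [180.0, -0.0, 91.9]
force: [-1.0, 0.7, -1.5]
gripper_width: 43.4
gripper_force: 20.0
```

Call:
send_rows --steps '[[[0, 0, 0.02, 0, 0], [0, 0, 0, 0, 0], [0, 0, 0, 0, 0]]]'

```text
time_s: 6.37
ee_pos: [511.7, 61.7, 47.1]
ee_rot: [180.0, -0.0, 91.9]
force: [-1.8, 0.4, 6.0]
gripper_width: 43.1
gripper_force: 20.0
```

The force of +6 N means the bottle is on the floor, so I'm releasing it.

Call:
send_rows --steps '[[[0, 0, 0, 0, 0.52], [0, 0, 0, 0, 0.6], [0, 0, 0, 0, 0.68], [0, 0, 0, 0, 0.68], [0, 0, 0, 0, 0.68]]]'

```text
time_s: 6.78
ee_pos: [511.5, 61.6, 46.2]
ee_rot: [-180.0, -0.0, 91.9]
force: [0.4, -0.2, -0.1]
gripper_width: 62.0
gripper_force: 0.0
```

```bash
python3 plan.py 511.3,61,165,91.8 452.7,-91,165,90 452.7,-91,42,90
```

```text
-> [511.1  61.2 165. ] 91.8
[0.0, 0.0, -0.74, 0.0]
[-0.01, 0.0, -0.75, 0.01]
[0.0, 0.0, -0.74, 0.0]
[0.0, -0.01, -0.74, 0.0]
-> [452.8 -91.2 165. ] 90.0
[-0.75, -0.32, 0.0, 0.05]
[-0.75, -0.31, 0.0, 0.06]
[-0.76, -0.3, 0.0, 0.05]
[-0.76, -0.31, 0.0, 0.05]
[-0.76, -0.29, 0.0, 0.06]
-> [452.8 -91.2  42.2] 90.0
[0.0, 0.0, 0.77, 0.0]
[0.0, 0.0, 0.77, 0.0]
[0.0, 0.0, 0.77, 0.0]
[0.0, 0.0, 0.76, 0.0]
f [ 0.4 -0.2 -0.1] w 62.0
```

Call:
send_rows --steps '[[[0, 0, -0.4, 0, 0.68], [0, 0, -0.7, 0, 0.68], [0, 0, -0.8, 0, 0.68], [0, 0, -0.7, 0, 0.8], [0, 0, -0.4, 0, 1]]]'

```text
time_s: 7.2
ee_pos: [512.9, 61.8, 169.6]
ee_rot: [179.7, -0.0, 91.9]
force: [1.3, -0.6, 0.4]
gripper_width: 72.6
gripper_force: 0.0
```

Call:
send_rows --steps '[[[-0.5, -0.2, 0, 0.1, 1], [-0.8, -0.33, 0, 0.1, 1], [-0.8, -0.33, 0, 0.08, 1], [-0.8, -0.32, 0, 0, 1], [-0.6, -0.24, 0, 0, 1]]]'

```text
time_s: 7.62
ee_pos: [455.1, -80.8, 166.3]
ee_rot: [-180.0, 0.0, 90.0]
force: [0.6, 0.3, 0.4]
gripper_width: 91.2
gripper_force: 0.0
```

Call:
send_rows --steps '[[[-0.3, -0.11, 0, 0, 1], [0, 0, 0, 0, 1], [0, 0, 0, 0, 1]]]'

```text
time_s: 7.87
ee_pos: [451.9, -91.3, 166.3]
ee_rot: [180.0, -0.0, 89.9]
force: [0.2, -0.1, 0.1]
gripper_width: 90.9
gripper_force: 0.0
```

```bash
python3 plan.py 452.8,-91,42,90
python3 - <<'E'
from h import *
t=grab("top");C=cloud(t);save(t,"t2.png",(60,80,330,260),2.8)
f=grab("wrist");C=cloud(f);Z=C[...,2]
k=(Z>68)&(Z<82)&(np.hypot(C[...,0]-452.7,C[...,1]+91)<45);P=C[k];print(len(P),cv2.minEnclosingCircle(P[:,:2].astype(np.float32)))
E
```

```text
-> [452.7 -90.9  41.9] 90.0
[0.0, 0.01, 0.78, -0.01]
[0.0, 0.0, 0.77, 0.0]
[0.01, 0.01, 0.78, -0.01]
[0.0, 0.0, 0.78, 0.0]
f [ 0.2 -0.1  0.1] w 90.9
4106 ((451.416259765625, -88.2596206665039), 31.01205062866211)
```

View pics/t2.png

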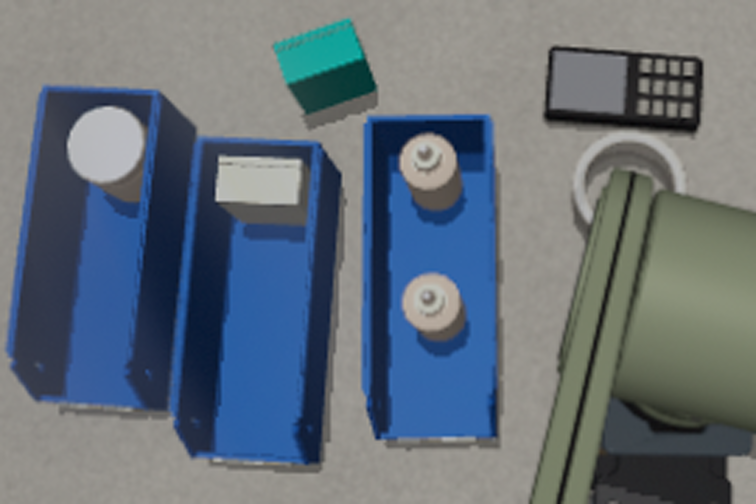

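The loose bottle now stands at (432,305) in its bin, and the sample bottle is undisturbed at (430,165). Next is the jar, at about (452,-90).

Call:
send_rows --steps '[[[0, 0, 0.6, 0, 1], [0.02, 0, 0.8, 0, 1], [0.02, 0, 0.8, 0, 1], [0, 0, 0.6, 0, 1], [0, 0, 0.3, 0, 1]]]'

```text
time_s: 8.38
ee_pos: [450.4, -87.8, 39.5]
ee_rot: [-179.7, -0.1, 90.1]
force: [-0.4, 0.2, 0.6]
gripper_width: 91.3
gripper_force: 0.0
```

Call:
send_rows --steps '[[[0, 0, 0, 0, 1], [0, 0, 0, 0, 0.3], [0, 0, 0, 0, 0.3], [0, 0, 0, 0, 0.3], [0, 0, 0, 0, 0.3]]]'

```text
time_s: 8.8
ee_pos: [452.8, -89.4, 43.4]
ee_rot: [179.9, 0.0, 90.0]
force: [-0.6, -0.6, -0.4]
gripper_width: 67.3
gripper_force: 0.0
```

Call:
send_rows --steps '[[[0, 0, 0, 0, 0.3], [0, 0, 0, 0, 0.3], [0, 0, 0, 0, 0.3], [0, 0, 0, 0, 0.3]]]'

```text
time_s: 9.13
ee_pos: [452.4, -89.5, 43.2]
ee_rot: [179.9, 0.0, 90.0]
force: [-0.5, 0.9, 6.2]
gripper_width: 61.2
gripper_force: 20.0
```

```bash
python3 -c "
import numpy as np
c=np.array([549.8,318.5]);t=np.radians(-1.85);print(c-25*np.array([np.cos(t),np.sin(t)]))"
python3 plan.py 451.5,-90,180,90 524.8,320.5,180,88.2
```

```text
[524.81303078 319.30707453]
-> [451.6 -89.9 180. ] 90.0
[0.0, -0.01, -0.86, 0.0]
[-0.01, 0.0, -0.85, 0.0]
[0.0, -0.01, -0.86, 0.0]
[0.0, 0.0, -0.85, -0.01]
-> [525.  320.4 180. ] 88.2
[0.93, 0.17, 0.0, 0.02]
[0.94, 0.16, 0.0, 0.03]
[0.93, 0.16, 0.0, 0.02]
[0.93, 0.16, 0.0, 0.03]
[0.94, 0.16, 0.0, 0.02]
[0.93, 0.15, 0.0, 0.02]
[0.94, 0.15, 0.0, 0.03]
[0.93, 0.15, 0.0, 0.02]
[0.94, 0.14, 0.0, 0.03]
[0.94, 0.15, 0.0, 0.02]
[0.93, 0.14, 0.0, 0.03]
f [-0.5  0.9  6.2] w 61.2
```

Call:
send_rows --steps '[[[0, 0, -0.5, 0, 0.3], [0, 0, -0.8, 0, 0.3], [0, 0, -0.9, 0, 0.3], [0, 0, -0.8, 0, 0.3], [0, 0, -0.5, 0, 0.3]]]'

```text
time_s: 9.55
ee_pos: [452.9, -89.7, 185.5]
ee_rot: [179.7, 0.1, 90.0]
force: [1.1, 0.4, -1.2]
gripper_width: 61.5
gripper_force: 20.0
```

Call:
send_rows --steps '[[[0.5, 0.1, 0, 0, 0.3], [0.9, 0.16, 0, 0.02, 0.3], [0.94, 0.16, 0, 0.03, 0.3], [0.94, 0.16, 0, 0.03, 0.3], [0.94, 0.16, 0, 0.03, 0.3]]]'

```text
time_s: 9.97
ee_pos: [482.0, 80.6, 182.3]
ee_rot: [-180.0, 0.0, 89.2]
force: [0.3, -0.2, -1.8]
gripper_width: 61.1
gripper_force: 20.0
```

Call:
send_rows --steps '[[[0.94, 0.16, 0, 0.03, 0.3], [0.94, 0.16, 0, 0.03, 0.3], [0.94, 0.15, 0, 0.03, 0.3], [0.94, 0.15, 0, 0.03, 0.3], [0.94, 0.15, 0, 0.03, 0.3]]]'

```text
time_s: 10.38
ee_pos: [516.7, 268.2, 182.0]
ee_rot: [-180.0, 0.0, 88.2]
force: [0.9, -0.2, -1.8]
gripper_width: 61.7
gripper_force: 20.0
```

Call:
send_rows --steps '[[[0.8, 0.13, 0, 0.02, 0.3], [0.45, 0.1, 0, 0, 0.3], [0, 0, 0, 0, 0.3], [0, 0, 0, 0, 0.3], [0, 0, 0, 0, 0.3]]]'

```text
time_s: 10.8
ee_pos: [527.3, 315.3, 181.8]
ee_rot: [-179.9, 0.1, 88.0]
force: [0.4, 0.4, -1.1]
gripper_width: 61.7
gripper_force: 20.0
```

```bash
python3 plan.py 524.8,319.5,48,88.2
```

```text
-> [524.7 319.4  47.8] 88.2
[0.03, -0.02, 0.84, -0.01]
[0.02, -0.01, 0.83, 0.0]
[0.03, -0.02, 0.84, -0.01]
[0.02, -0.02, 0.84, 0.0]
f [ 0.4  0.4 -1.1] w 61.7
```

Call:
send_rows --steps '[[[0.05, -0.02, 0.6, 0, 0.3], [0.05, -0.02, 0.8, 0, 0.3], [0, -0.01, 0.8, 0, 0.3], [0, 0, 0.6, 0, 0.3], [0, 0, 0.3, 0, 0.3]]]'

```text
time_s: 11.22
ee_pos: [523.8, 317.4, 55.1]
ee_rot: [-179.7, 0.2, 87.9]
force: [-1.0, -0.1, -0.8]
gripper_width: 61.2
gripper_force: 20.0
```

Call:
send_rows --steps '[[[0, 0, 0.1, 0, 0.3], [0, 0, 0, 0, 0.3], [0, 0, 0, 0, 0.3], [0, 0, 0, 0, 0.3]]]'

```text
time_s: 11.55
ee_pos: [527.0, 320.4, 56.0]
ee_rot: [179.9, -0.1, 88.0]
force: [0.2, -0.2, -1.8]
gripper_width: 60.9
gripper_force: 20.0
```

Call:
send_rows --steps '[[[0, 0, 0.08, 0, 0.3], [0, 0, 0.07, 0, 0.3], [0, 0, 0.03, 0, 0.3], [0, 0, 0, 0, 0.3], [0, 0, 0, 0, 0.3]]]'

```text
time_s: 11.97
ee_pos: [526.0, 320.4, 47.3]
ee_rot: [180.0, -0.0, 88.0]
force: [0.1, -0.2, -0.1]
gripper_width: 61.1
gripper_force: 20.0
```

Call:
send_rows --steps '[[[0, 0, 0.02, 0, 0.3], [0, 0, 0.01, 0, 0.3], [0, 0, 0, 0, 0.3], [0, 0, 0, 0, 0.3]]]'

```text
time_s: 12.3
ee_pos: [526.0, 320.4, 47.2]
ee_rot: [180.0, -0.0, 88.0]
force: [-2.0, -0.6, 5.2]
gripper_width: 61.3
gripper_force: 20.0
```

The jar is down, so I'm releasing it and planning the carton.

Call:
send_rows --steps '[[[0, 0, 0, 0, 0.72], [0, 0, 0, 0, 0.78], [0, 0, 0, 0, 0.84], [0, 0, 0, 0, 0.84], [0, 0, 0, 0, 0.84]]]'

```text
time_s: 12.72
ee_pos: [526.0, 320.3, 45.8]
ee_rot: [-180.0, 0.0, 88.0]
force: [0.2, -0.3, -0.5]
gripper_width: 76.6
gripper_force: 0.0
```

Call:
send_rows --steps '[[[0, 0, -0.4, 0, 0.84], [0, 0, -0.7, 0, 0.84], [0, 0, -0.8, 0, 0.84], [0, 0, -0.7, 0, 0.9], [0, 0, -0.4, 0, 1]]]'

```text
time_s: 13.13
ee_pos: [527.3, 321.1, 169.5]
ee_rot: [179.8, -0.2, 88.0]
force: [0.8, 0.6, 0.9]
gripper_width: 86.4
gripper_force: 0.0
```

```bash
python3 plan.py 454,-350,170,59
```

```text
-> [ 454.  -350.   169.9] 59.0
[-0.93, -0.07, 0.0, 0.23]
[-0.94, -0.04, 0.0, 0.24]
[-0.94, -0.02, 0.0, 0.23]
[-0.94, 0.01, 0.0, 0.24]
[-0.93, 0.03, 0.0, 0.23]
[-0.94, 0.07, 0.0, 0.24]
[-0.93, 0.08, -0.01, 0.23]
[-0.93, 0.12, 0.0, 0.24]
[-0.93, 0.14, 0.0, 0.23]
[-0.92, 0.17, 0.0, 0.24]
[-0.92, 0.19, 0.0, 0.23]
[-0.91, 0.22, 0.0, 0.24]
[-0.91, 0.24, 0.0, 0.23]
[-0.89, 0.27, 0.0, 0.23]
[-0.89, 0.3, 0.0, 0.24]
[-0.89, 0.32, 0.0, 0.23]
[-0.87, 0.34, 0.0, 0.24]
[-0.86, 0.37, 0.0, 0.23]
f [0.8 0.6 0.9] w 86.4
```

Call:
send_rows --steps '[[[-0.93, -0.07, 0, 0.23, 1], [-0.94, -0.04, 0, 0.24, 1], [-0.94, -0.02, 0, 0.23, 1], [-0.94, 0.01, 0, 0.24, 1], [-0.93, 0.03, 0, 0.23, 1]]]'

```text
time_s: 13.55
ee_pos: [505.0, 132.5, 165.9]
ee_rot: [180.0, 0.0, 80.0]
force: [1.2, -0.4, 0.8]
gripper_width: 91.3
gripper_force: 0.0
```

Call:
send_rows --steps '[[[-0.94, 0.07, 0, 0.24, 1], [-0.93, 0.08, 0, 0.23, 1], [-0.93, 0.12, 0, 0.24, 1], [-0.93, 0.14, 0, 0.23, 1], [-0.92, 0.17, 0, 0.24, 1]]]'

```text
time_s: 13.97
ee_pos: [484.9, -54.2, 166.0]
ee_rot: [180.0, -0.0, 71.8]
force: [0.5, -0.1, 0.7]
gripper_width: 91.2
gripper_force: 0.0
```

Call:
send_rows --steps '[[[-0.92, 0.19, 0, 0.23, 1], [-0.91, 0.22, 0, 0.24, 1], [-0.91, 0.24, 0, 0.23, 1], [-0.89, 0.27, 0, 0.23, 1], [-0.89, 0.3, 0, 0.24, 1]]]'

```text
time_s: 14.38
ee_pos: [464.6, -240.6, 166.0]
ee_rot: [180.0, -0.0, 63.7]
force: [1.4, -0.1, -0.4]
gripper_width: 91.0
gripper_force: 0.0
```

Call:
send_rows --steps '[[[-0.89, 0.32, 0, 0.23, 1], [-0.8, 0.32, 0, 0.24, 1], [-0.55, 0.23, 0, 0.23, 1], [-0.35, 0.16, 0, 0, 1], [0, 0, 0, 0, 1]]]'

```text
time_s: 14.8
ee_pos: [452.5, -352.3, 165.5]
ee_rot: [180.0, 0.0, 58.9]
force: [0.2, -0.1, -0.5]
gripper_width: 91.2
gripper_force: 0.0
```

Call:
send_rows --steps '[[[0, 0, 0, 0, 1], [0, 0, 0, 0, 1], [0, 0, 0, 0, 1]]]'

```text
time_s: 15.05
ee_pos: [453.1, -348.2, 165.9]
ee_rot: [-180.0, -0.0, 59.1]
force: [0.1, -0.6, 0.2]
gripper_width: 90.8
gripper_force: 0.0
```

```bash
python3 - <<'E'
from h import *
f=grab("wrist");save(f,"w3.png");C=cloud(f);Z=C[...,2];hsv=cv2.cvtColor(f["pixels"],cv2.COLOR_RGB2HSV)
near=(Z>78)&(Z<92)&(np.hypot(C[...,0]-454,C[...,1]+350)<50)
print(np.percentile(hsv[near][:,2],[5,25,50,75,95]))
for vt in (0,150,180):
    P=C[near&(hsv[...,2]>vt)];print(len(P),cv2.minAreaRect(P[:,:2].astype(np.float32)) if len(P) else 0)
E
python3 plan.py 454,-350,46,59
```

```text
[124. 162. 165. 189. 216.]
4014 ((453.0193176269531, -348.1846618652344), (48.45597839355469, 64.45217895507812), 57.38505172729492)
3450 ((453.4246826171875, -348.0581359863281), (47.623817443847656, 63.165061950683594), 57.42132568359375)
1149 ((451.245361328125, -346.72491455078125), (46.761199951171875, 57.387237548828125), 58.62062454223633)
-> [ 453.9 -350.1   46. ] 59.0
[-0.01, 0.01, 0.75, 0.0]
[0.0, 0.01, 0.75, 0.01]
[-0.01, 0.01, 0.75, 0.0]
[-0.01, 0.01, 0.75, 0.01]
f [0.7 0.2 0.8] w 91.0
```

View pics/w3.png

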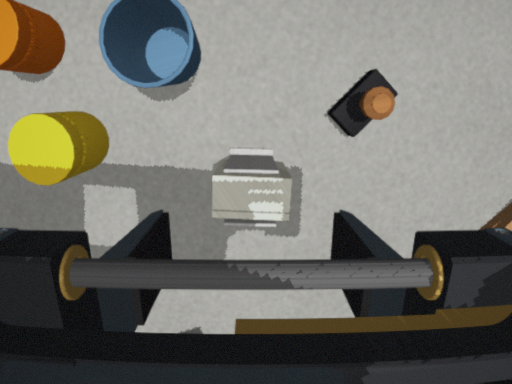

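The wrist view shows the carton at (251,193) between its plates, with both ends clear and the fingers straddling them. The yellow jar at (55,147) and the cup at (148,40) are out of the way. I'm descending.

Call:
send_rows --steps '[[[-0.02, 0.01, 0.6, 0.1, 1], [0, 0, 0.8, 0, 1], [0, 0, 0.8, 0, 1], [0, 0, 0.5, 0, 1], [0, 0, 0.25, 0, 1]]]'

```text
time_s: 15.52
ee_pos: [451.6, -348.3, 45.2]
ee_rot: [-179.7, -0.0, 58.4]
force: [-0.1, 0.7, 0.1]
gripper_width: 91.5
gripper_force: 0.0
```

Call:
send_rows --steps '[[[0, 0, 0, 0, 1], [0, 0, 0, 0, 0.3], [0, 0, 0, 0, 0.3], [0, 0, 0, 0, 0.3], [0, 0, 0, 0, 0.3]]]'

```text
time_s: 15.93
ee_pos: [453.5, -351.1, 49.3]
ee_rot: [179.9, 0.0, 58.3]
force: [-0.4, 0.2, 0.2]
gripper_width: 68.0
gripper_force: 0.3
```

Call:
send_rows --steps '[[[0, 0, 0, 0, 0.3], [0, 0, 0, 0, 0.3], [0, 0, 0, 0, 0.3], [0, 0, 0, 0, 0.3]]]'

```text
time_s: 16.27
ee_pos: [453.3, -351.0, 49.1]
ee_rot: [179.9, 0.0, 58.3]
force: [-0.4, 1.0, 5.3]
gripper_width: 64.0
gripper_force: 20.0
```

Call:
send_rows --steps '[[[0, 0, -0.2, 0, 0.3], [0, 0, -0.5, 0, 0.3], [0, 0, -0.7, 0, 0.3], [0, 0, -0.7, 0, 0.3], [0, 0, -0.6, 0, 0.3]]]'

```text
time_s: 16.68
ee_pos: [452.8, -350.6, 157.8]
ee_rot: [180.0, 0.0, 58.3]
force: [1.1, -0.0, -0.4]
gripper_width: 64.2
gripper_force: 20.0
```

```bash
python3 plan.py 453,-349,160,58.5 470,-80,160,-1.5
```

```text
-> [ 453.  -348.8  159.8] 58.5
[0.04, -0.02, -0.05, -0.02]
-> [470.  -80.1 159.8] -1.5
[0.6, -0.32, 0.0, 0.87]
[0.55, -0.37, 0.0, 0.87]
[0.52, -0.43, 0.0, 0.88]
[0.47, -0.49, 0.0, 0.87]
[0.42, -0.53, 0.0, 0.87]
[0.35, -0.57, 0.0, 0.87]
[0.3, -0.6, 0.0, 0.88]
[0.23, -0.63, 0.0, 0.87]
[0.17, -0.66, 0.0, 0.87]
[0.09, -0.66, 0.0, 0.87]
f [ 1.1 -0.  -0.4] w 64.2
```

Call:
send_rows --steps '[[[0.3, -0.15, -0.2, 0.5, 0.3], [0.6, -0.35, 0, 0.87, 0.3], [0.55, -0.4, 0, 0.87, 0.3], [0.52, -0.45, 0, 0.87, 0.3], [0.45, -0.5, 0, 0.87, 0.3]]]'

```text
time_s: 17.1
ee_pos: [463.8, -227.0, 164.2]
ee_rot: [-180.0, -0.0, 30.6]
force: [0.6, 0.7, -1.2]
gripper_width: 64.1
gripper_force: 20.0
```

```bash
python3 plan.py 470,-80,160,-1.5
```

```text
-> [469.8 -80.  160.2] -1.5
[0.4, -0.62, 0.02, 0.93]
[0.33, -0.65, 0.02, 0.94]
[0.26, -0.69, 0.02, 0.93]
[0.17, -0.72, 0.02, 0.94]
[0.09, -0.73, 0.02, 0.93]
f [ 0.6  0.7 -1.2] w 64.1
```

Call:
send_rows --steps '[[[0.4, -0.62, 0, 0.9, 0.3], [0.33, -0.65, 0, 0.9, 0.3], [0.26, -0.69, 0, 0.9, 0.3], [0.17, -0.7, 0, 0.9, 0.3], [0.09, -0.5, 0, 0.6, 0.3]]]'

```text
time_s: 17.52
ee_pos: [468.5, -88.9, 164.2]
ee_rot: [-179.9, 0.0, 1.9]
force: [-0.4, -0.3, -0.8]
gripper_width: 63.9
gripper_force: 20.0
```

Call:
send_rows --steps '[[[0, -0.25, 0, 0.4, 0.3], [0, 0, 0, 0, 0.3], [0, 0, 0.5, 0, 0.3], [0, 0, 0.7, 0, 0.3], [0, 0, 0.7, 0, 0.3]]]'

```text
time_s: 17.93
ee_pos: [469.6, -81.9, 88.0]
ee_rot: [179.9, -0.2, -0.6]
force: [0.1, -0.4, -1.1]
gripper_width: 64.3
gripper_force: 20.0
```

Call:
send_rows --steps '[[[0, 0, 0.5, 0, 0.3], [0, 0, 0.2, 0, 0.3], [0, 0, 0, 0, 0.3], [0, 0, 0, 0, 0.3], [0, 0, 0, 0, 0.3]]]'

```text
time_s: 18.35
ee_pos: [470.1, -81.6, 61.2]
ee_rot: [180.0, -0.2, -0.7]
force: [0.1, 0.3, -1.1]
gripper_width: 64.0
gripper_force: 20.0
```

Sixteen mm to go.

Call:
send_rows --steps '[[[0, 0, 0.2, 0, 0.3], [0, 0, 0.1, 0, 0.3], [0, 0, 0.08, 0, 0.3], [0, 0, 0, 0, 0.3], [0, 0, 0, 0, 0.3]]]'

```text
time_s: 18.77
ee_pos: [468.9, -81.1, 44.7]
ee_rot: [-180.0, -0.0, -0.6]
force: [0.3, 0.0, -0.6]
gripper_width: 63.9
gripper_force: 20.0
```

Call:
send_rows --steps '[[[0, 0, 0.03, 0, 0.3], [0, 0, 0.01, 0, 0.3], [0, 0, 0, 0, 0.3], [0, 0, 0, 0, 0.3]]]'

```text
time_s: 19.1
ee_pos: [469.0, -81.0, 44.7]
ee_rot: [180.0, -0.0, -0.6]
force: [-3.6, 0.5, 13.0]
gripper_width: 64.2
gripper_force: 20.0
```

Call:
send_rows --steps '[[[0, 0, 0, 0, 0.75], [0, 0, 0, 0, 0.85], [0, 0, 0, 0, 0.95], [0, 0, 0, 0, 1], [0, 0, 0, 0, 1]]]'

```text
time_s: 19.52
ee_pos: [468.7, -81.0, 42.9]
ee_rot: [-180.0, 0.0, -0.6]
force: [-0.6, 0.1, 1.1]
gripper_width: 90.3
gripper_force: 0.0
```

Call:
send_rows --steps '[[[0, 0, -0.5, 0, 1], [0, 0, -0.8, 0, 1], [0, 0, -0.8, 0, 1], [0, 0, -0.4, -0.6, 1], [0, 0, -0.1, -0.95, 1]]]'

```text
time_s: 19.93
ee_pos: [471.0, -81.5, 150.4]
ee_rot: [179.9, -0.4, 10.2]
force: [0.5, -0.3, 0.4]
gripper_width: 91.4
gripper_force: 0.0
```

Call:
send_rows --steps '[[[0, 0, 0, -0.95, 1], [0, 0, 0, -0.95, 1], [0, 0, 0, -0.95, 1], [0, 0, 0, -0.95, 1], [0, 0, 0, -0.95, 1]]]'

```text
time_s: 20.35
ee_pos: [468.7, -81.0, 146.9]
ee_rot: [-180.0, 0.0, 43.0]
force: [-0.3, -0.9, -0.7]
gripper_width: 91.4
gripper_force: 0.0
```

Call:
send_rows --steps '[[[0, 0, 0, -0.95, 1], [0, 0, 0, -0.95, 1], [0, 0, 0, -0.95, 1], [0, 0, 0, -0.95, 1], [0, 0, 0, -0.95, 1]]]'

```text
time_s: 20.77
ee_pos: [468.7, -81.0, 146.9]
ee_rot: [-180.0, -0.0, 75.6]
force: [-0.2, -0.7, 0.3]
gripper_width: 91.1
gripper_force: 0.0
```

Call:
send_rows --steps '[[[0, 0, 0, -0.95, 1], [0, 0, 0, -0.6, 1], [0, 0, 0, 0, 1], [0, 0, 0, 0, 1]]]'

```text
time_s: 21.1
ee_pos: [468.8, -81.1, 146.9]
ee_rot: [-180.0, -0.0, 85.9]
force: [0.7, 0.0, -0.4]
gripper_width: 91.4
gripper_force: 0.0
```

```bash
python3 - <<'E'
from h import *
f=grab("wrist");C=cloud(f);Z=C[...,2];save(f,"w4.png")
P=C[(Z>72)&(Z<88)&(np.hypot(C[...,0]-469,C[...,1]+81)<55)]
print(len(P),cv2.minAreaRect(P[:,:2].astype(np.float32)))
E
python3 plan.py 469,-81,41,89.4
```

```text
3796 ((471.415283203125, -80.72146606445312), (63.64560317993164, 36.4212760925293), 89.18524932861328)
-> [469.2 -81.   40.9] 89.4
[0.0, 0.0, 0.88, -0.17]
[0.0, 0.0, 0.89, -0.17]
[0.0, 0.01, 0.88, -0.17]
f [-0.1  0.4 -0.5] w 91.1
```

View pics/w4.png

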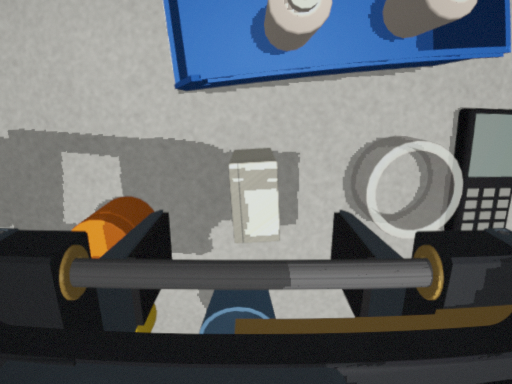

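The carton stands upright at (256,200), square to the fingers to within a few degrees and with clearance all around. I'm regripping it by the broad faces.

Call:
send_rows --steps '[[[0, 0.03, 0.5, -0.25, 1], [0, 0, 0.8, -0.25, 1], [0, 0, 0.8, 0, 1], [0, 0, 0.4, 0, 1], [0, 0, 0.12, 0, 1]]]'

```text
time_s: 21.57
ee_pos: [467.8, -80.7, 39.6]
ee_rot: [-179.7, -0.1, 89.3]
force: [-0.3, 1.0, -0.4]
gripper_width: 91.7
gripper_force: 0.0
```

Call:
send_rows --steps '[[[0, 0, 0, 0, 1], [0, 0, 0, 0, 0], [0, 0, 0, 0, 0], [0, 0, 0, 0, 0], [0, 0, 0, 0, 0]]]'

```text
time_s: 21.98
ee_pos: [470.8, -81.3, 43.4]
ee_rot: [179.9, 0.0, 89.4]
force: [-0.5, 0.5, 0.0]
gripper_width: 67.8
gripper_force: 0.0
```

Call:
send_rows --steps '[[[0, 0, 0, 0, 0], [0, 0, 0, 0, 0], [0, 0, 0, 0, 0], [0, 0, 0, 0, 0], [0, 0, 0, 0, 0]]]'

```text
time_s: 22.4
ee_pos: [470.2, -81.1, 42.4]
ee_rot: [180.0, -0.0, 89.4]
force: [0.2, -0.2, 0.1]
gripper_width: 36.0
gripper_force: 20.0
```

Call:
send_rows --steps '[[[0, 0, 0, 0, 0], [0, 0, 0, 0, 0], [0, 0, 0, 0, 0]]]'

```text
time_s: 22.65
ee_pos: [470.2, -81.1, 42.4]
ee_rot: [180.0, -0.0, 89.4]
force: [0.4, -0.4, 0.6]
gripper_width: 35.8
gripper_force: 20.0
```

```bash
python3 -c "
import numpy as np
c=np.array([511.1,192.6]);t=np.radians(-1.5);print(c-10*np.array([np.cos(t),np.sin(t)])+1*np.array([-np.sin(t),np.cos(t)]))"
python3 plan.py 469,-81,185,89.4 501,193.9,185,88.5
```

```text
[501.1296037  193.86142681]
-> [469.  -81.1 185.2] 89.4
[0.0, -0.01, -0.89, 0.0]
[0.0, 0.0, -0.89, 0.0]
[0.0, -0.01, -0.89, 0.0]
[0.0, -0.01, -0.9, 0.0]
-> [501.  194.  185.2] 88.5
[0.86, 0.09, 0.0, 0.02]
[0.86, 0.09, 0.0, 0.01]
[0.86, 0.09, 0.0, 0.02]
[0.86, 0.08, 0.0, 0.02]
[0.86, 0.09, 0.0, 0.01]
[0.87, 0.08, 0.0, 0.02]
[0.86, 0.08, 0.0, 0.02]
[0.86, 0.08, 0.0, 0.01]
f [ 0.4 -0.4  0.6] w 35.8
```

Call:
send_rows --steps '[[[0, 0, -0.5, 0, 0], [0, 0, -0.8, 0, 0], [0, 0, -0.9, 0, 0], [0, 0, -0.8, 0, 0], [0, 0, -0.6, 0, 0]]]'

```text
time_s: 23.07
ee_pos: [470.5, -81.2, 188.9]
ee_rot: [179.9, 0.0, 89.4]
force: [0.6, -0.5, -1.5]
gripper_width: 36.0
gripper_force: 20.0
```

Call:
send_rows --steps '[[[0.5, 0.05, 0, 0, 0], [0.85, 0.09, 0, 0, 0], [0.9, 0.09, 0, 0.02, 0], [0.9, 0.09, 0, 0.02, 0], [0.9, 0.09, 0, 0.02, 0]]]'

```text
time_s: 23.48
ee_pos: [487.9, 82.0, 186.2]
ee_rot: [-180.0, 0.0, 89.0]
force: [0.9, 0.2, -1.1]
gripper_width: 35.6
gripper_force: 20.0
```

Call:
send_rows --steps '[[[0.9, 0.09, 0, 0.02, 0], [0.85, 0.08, 0, 0.02, 0], [0.65, 0.06, 0, 0.02, 0], [0.4, 0.04, 0, 0.01, 0], [0, 0, 0, 0, 0]]]'

```text
time_s: 23.9
ee_pos: [501.4, 195.4, 185.7]
ee_rot: [-180.0, -0.1, 88.7]
force: [0.9, 0.3, -1.6]
gripper_width: 35.7
gripper_force: 20.0
```

Call:
send_rows --steps '[[[0, 0, 0, 0, 0], [0, 0, 0, 0, 0], [0, 0, 0, 0, 0]]]'

```text
time_s: 24.15
ee_pos: [501.1, 191.2, 186.2]
ee_rot: [-180.0, 0.0, 88.5]
force: [-0.4, -0.6, -0.7]
gripper_width: 35.7
gripper_force: 20.0
```

```bash
python3 plan.py 501,193.9,46.4,88.5;python3 - <<'E'
from h import *
f=grab("wrist");save(f,"w5.png")
E
```

```text
-> [501.2 194.   46.6] 88.5
[0.02, 0.0, 0.87, 0.0]
[0.01, 0.0, 0.88, 0.0]
[0.02, 0.0, 0.87, 0.0]
[0.02, 0.0, 0.87, -0.01]
f [-0.4 -0.6 -0.7] w 35.7
```

View pics/w5.png

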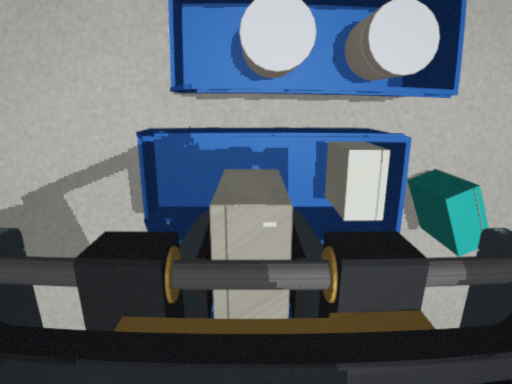

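Both jars stand in the jar bin, at (278,35) and (403,40). The carton hangs above the carton bin, crosswise, and the sample at (358,180) is clear. I'm lowering it.

Call:
send_rows --steps '[[[0.03, 0, 0.5, 0, 0], [0.03, 0, 0.8, 0, 0], [0, 0, 0.8, 0, 0], [0, 0, 0.6, 0, 0], [0, 0, 0.4, 0, 0]]]'

```text
time_s: 24.62
ee_pos: [500.0, 193.2, 60.0]
ee_rot: [-179.8, 0.1, 88.4]
force: [-0.1, 0.2, -0.5]
gripper_width: 36.1
gripper_force: 20.0
```

Call:
send_rows --steps '[[[0, 0, 0.15, 0, 0], [0, 0, 0, 0, 0], [0, 0, 0, 0, 0], [0, 0, 0, 0, 0]]]'

```text
time_s: 24.95
ee_pos: [502.7, 194.9, 57.8]
ee_rot: [179.8, -0.1, 88.5]
force: [-0.0, -0.2, -0.3]
gripper_width: 36.1
gripper_force: 20.0
```

Call:
send_rows --steps '[[[0, 0, 0.1, 0, 0], [0, 0, 0.08, 0, 0], [0, 0, 0.05, 0, 0], [0, 0, 0, 0, 0], [0, 0, 0, 0, 0]]]'

```text
time_s: 25.37
ee_pos: [501.4, 194.8, 47.1]
ee_rot: [-180.0, -0.0, 88.5]
force: [-0.4, 0.3, -0.2]
gripper_width: 36.3
gripper_force: 20.0
```

Call:
send_rows --steps '[[[0, 0, 0.03, 0, 0], [0, 0, 0.02, 0, 0], [0, 0, 0, 0, 0], [0, 0, 0, 0, 0], [0, 0, 0, 0, 0]]]'

```text
time_s: 25.78
ee_pos: [501.8, 195.0, 46.3]
ee_rot: [179.9, -0.0, 88.5]
force: [-1.8, -0.7, 6.1]
gripper_width: 35.4
gripper_force: 20.0
```

The carton has touched the floor. I'm opening, rising and checking.

Call:
send_rows --steps '[[[0, 0, 0, 0, 0.45], [0, 0, 0, 0, 0.52], [0, 0, 0, 0, 0.6], [0, 0, 0, 0, 0.6], [0, 0, 0, 0, 0.6]]]'

```text
time_s: 26.2
ee_pos: [501.4, 194.8, 45.0]
ee_rot: [-180.0, -0.0, 88.5]
force: [0.2, -0.6, -0.4]
gripper_width: 54.4
gripper_force: 0.0
```

Call:
send_rows --steps '[[[0, 0, -0.4, 0, 0.6], [0, 0, -0.7, 0, 0.6], [0, 0, -0.8, 0, 0.6], [0, 0, -0.8, 0, 0.6], [0, 0, -0.6, 0, 0.6]]]'

```text
time_s: 26.62
ee_pos: [502.1, 195.0, 179.7]
ee_rot: [179.9, -0.1, 88.5]
force: [0.3, -0.3, -0.1]
gripper_width: 54.7
gripper_force: 0.0
```

Call:
send_rows --steps '[[[-0.8, -0.3, -0.3, 0, 0.6], [-0.8, -0.3, 0, 0, 0.6], [-0.8, -0.3, 0, 0, 0.6], [-0.8, -0.3, 0, 0, 0.6], [-0.8, -0.3, 0, 0, 0.6]]]'

```text
time_s: 27.03
ee_pos: [436.5, 35.2, 189.2]
ee_rot: [180.0, 0.0, 88.6]
force: [0.5, -0.4, 1.2]
gripper_width: 54.7
gripper_force: 0.0
```

Call:
send_rows --steps '[[[-0.8, -0.3, 0, 0, 0.6], [-0.5, -0.1, 0, 0, 0.6], [0, 0, 0, 0, 0.6], [0, 0, 0, 0, 0.6], [0, 0, 0, 0, 0.6]]]'

```text
time_s: 27.45
ee_pos: [420.4, -14.7, 189.2]
ee_rot: [180.0, -0.0, 88.5]
force: [-0.6, 0.7, -0.7]
gripper_width: 54.8
gripper_force: 0.0
```

```bash
python3 - <<'E'
from h import *
t=grab("top");cv2.imwrite("pics/end.png",cv2.resize(t["pixels"],None,fx=1.5,fy=1.5)[:,:,::-1])
E
```

```text
(no output)
```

View pics/end.png

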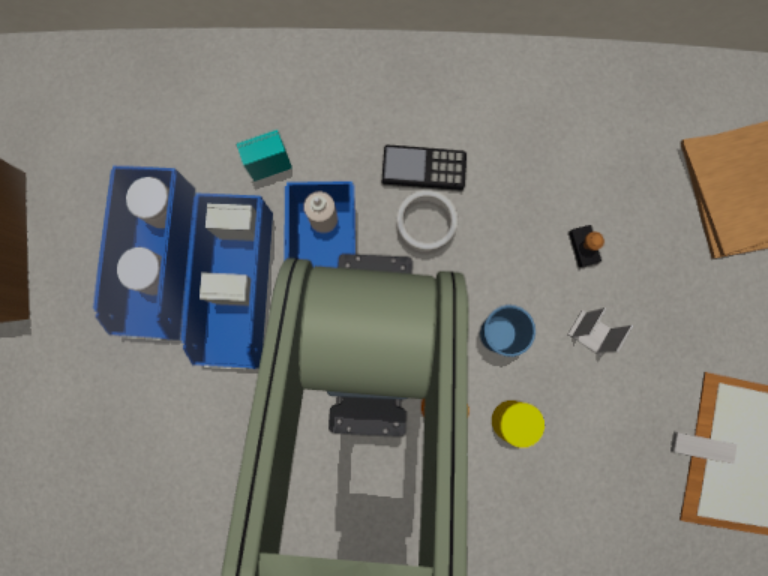

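The final view shows jars at (148,198) and (138,268), and the carton at (223,288) standing crosswise in front of the sample at (230,220). The holder at (600,330) is empty and nothing else has moved. The arm now hides the loose bottle, but it was seen standing in its bin earlier. I'm handing in.

```bash
python3 -c "
from workcell import env
print(env.job_done())"
```

```text
the job is handed in; nothing more can be done
None
```

The bottle, the jar and the carton (crosswise) now stand upright in their matching bins; no other item appears to have moved, and the job was handed in at about 27.5 s of the 72 s limit.

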